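# Hang the vessel carrier on the cooling rail

## Task

Pick up the roller carrier with the steel vessel by its black top tab and hang it on the upper half of the sloped cooling rail, with both rollers on the bar, which passes between the carrier's tall back plate and its short front cheek. Let go so that it rolls down by itself, and make sure it ends up hanging at rest against the black stop at the rail's lower end. Leave the other things on the bench where they are and do not tip the carrier over.

Things in the scene. Friction and masses are not known exactly. Their poses are not given: they have to be found in the camera images.
- carrier: Roller carrier, 195 mm tall, 0.35 to 0.6 kg, loose, standing upright on the bench at the start. Origin: centre of the underside of its closed steel vessel (64 mm across, 60 mm tall); z up. A flat aluminium back plate (x -18 to -12, y -36 to 36 mm) rises from the lid to z = 150 and carries a roof (36 x 72 mm, z 144 to 150), rollers, front cheek and grip tab.
- carrier_grip (a point): Middle of the black grip tab on the roof, at z = 174 mm of the carrier, 24 mm above the roof, 21 mm below the tab's top. The tab is 12 mm thick along carrier x (pinch it so), 44 mm wide along y, 45 mm tall. Axes as the carrier's.
- carrier_roll (a point): Midway between the undersides of the two white free rollers (24 mm across, 20 mm wide, axles along carrier x at y = -20 and 20, z = 130 mm), at z = 118 mm of the carrier, 56 mm straight below carrier_grip. It lies on the bar's top line when the carrier hangs.
- carrier_mouth (a point): Middle of the opening on the carrier's +x side, at x = 15, z = 86 mm: open from the vessel's lid (z = 60) up to the short front cheek's lower edge (z = 112; cheek x 12 to 18, y -36 to 36 mm). The bar enters sideways here as the carrier moves towards its own +x; then the carrier is lowered until the rollers sit on the bar.
- rail: Sloped cooling rail, fixed. Origin on the bench under mid-length of its smooth steel bar (8 wide, 20 high, 360 mm long); z up, y level along the bar, which rises towards +y by 0.14 rad; x to the side of the posts. Bar top at 205 mm at y = 0, 230 at the upper end, 180 at the lower. Posts at x = 66, y = -150 and 150 mm, below the bar's top, brackets to the bar's lower half. The -x side is free.
- rail_load (a point): A good hanging place: on the bar's top line, 100 mm uphill of mid-length. Axes as the rail's (level, not sloped). When hung, carrier x points along rail x: back plate on the free side, short cheek on the posts' side, vessel below the bar. A released carrier tilts to the slope and rolls to the stop in 1 to 3 s.
- rail_seat (a point): Where carrier_roll lies when the carrier rests against the stop: on the bar's top line, 136 mm downhill of mid-length. Axes as the rail's. The stop is a black plate 36 mm further downhill, 50 mm wide, 38 mm above the bar. An 18 mm high drip tray lies on the bench below.
- case: Bystander: blue instrument case 80 by 130 by 87 mm. Origin: centre of its underside.
- beaker: Bystander: empty glass beaker, 72 mm across, 95 mm tall. Origin: centre of its underside.
- wash_bottle: Bystander: white plastic bottle, 64 mm across, 170 mm tall. Origin: centre of its underside.
- wrench: Bystander: steel wrench 180 mm long lying along its x axis. Origin: its middle, on the bench.
Things that resemble listed ones, but are neither listed nor needed, are in the scene too. Leave any yellow look-alike of the carrier alone.

How it is judged:
On the way, in this order (a step that is already met when the one before it is completed fails the run):
1. the carrier's rollers are on the upper half of the bar (y of carrier_roll in the frame of rail above 0.01 m and x of carrier_roll in the frame of rail between -0.014 and 0.014 m and height (world z) of carrier_roll above 0.195 m and contact force between carrier and rail above 0.3 N), for 0.1 s.
2. the carrier, let go, rolls by itself through the lower middle of the bar (y of carrier_roll in the frame of rail between -0.1 and -0.01 m and linear speed of carrier above 0.02 m/s and contact force between each of the fingers, the arm and carrier below 0.1 N), for 0.06 s.
At the end, for the whole second after the job is handed in: The carrier hangs on the bar at rest (under 30 mm/s), against the stop: carrier_roll within 12 mm of rail_seat along the rail, 14 mm across and 10 mm in height, tilted less than 0.35 rad, carried by the rail (y of carrier_roll in the frame of rail_seat between -0.012 and 0.012 m and x of carrier_roll in the frame of rail_seat between -0.014 and 0.014 m and z of carrier_roll in the frame of rail_seat between -0.01 and 0.01 m and angle between carrier's own z axis and vertical below 0.35 rad and linear speed of carrier below 0.03 m/s and contact force between carrier and rail above 0.5 N); the robot touches nothing.
It fails at once if the carrier is tipped over (more than 0.8 rad from upright) (angle between carrier's own z axis and vertical above 0.8 rad).
It fails at once if a bystander is moved more than 40 mm (distance of any of case, beaker, wash_bottle, wrench from where it was at the start of the episode above 0.04 m).
It also fails if it takes over 42 s, if anything falls off the work surface, if the arm or the gripper's body presses on something with over 40 N, if the wrist force passes 120 N, or if a joint passes its speed limit or range.

## Robot

A 6-joint arm with a two-finger parallel gripper is mounted at the origin on the work surface. World frame = base frame: x ahead of the robot, y to its left, z up, the work surface at z = 0. Lengths are in m, angles in rad, forces in N, time in s.
With the tool pointing down it reaches from about 0.35 to 0.975 m from the base axis. Payload 7.1 kg.
Tool frame: the origin (TCP) lies at the very end of the fingers, on their centre line; the grasp point (between the pads) lies arm.grip_depth behind it (arm.grip_depth is the distance from the TCP to the grasp point, in m); x points along the fingers, y is the direction in which the jaws open and shut, and the axes are right-handed (so a half turn about x gives the same grasp; the last joint's range is limited). The gripper opens to 88 mm and grips with 3 to 60 N. Pads are 20 mm wide; open, the fingers measure 115 mm over their backs; the gripper's body (75 mm by 178 mm) begins 61 mm behind the grasp point.
Start: joints at [-1.226, 0.423, 1.63, -0, 1.089, -0.019], TCP at [0.222, -0.584, 0.192] pointing down, gripper open.
Joint ranges: [-3, 3], [-0.9, 2.11], [0.09, 2.58], [-1.31, 4.45], [0.11, 2.69], [-2.54, 2.54]. Speed limits (rad/s): [2.39, 2.39, 3.01, 3.14, 3.14, 3.14].

## Interface

Orientations are given as a 3x3 rotation matrix whose columns are the frame's x, y, z axes.
In Python, from cell import arm gives the robot as it stands.
- The arm moves only by the shell command python3 -m creep 'ROWS' [FORCE]. ROWS is JSON, a list of rows, each a list of 5 numbers: the shift along the tool's x, y, z in cm, then the turn about the tool's x in rad, then the gripper command: -1 is fully open, 1 is shut, values between are in proportion. A call has 1 to 10 rows; each row shifts and turns the commanded pose from where the row before left it, along the tool's axes as they then stand; what a row does not reach is not made up. A row lasts 1/10 s, in which the tool goes at most 50 mm and 8.59 degrees, less where a joint would pass 70% of its speed; a pose out of reach is approached as far as the arm can. A call is refused whole if a number of a shift passes 5 or a number of a turn 0.15, either way. A call with a gripper value outside its range is refused whole. The fingers move at their own pace and stop on an object; FORCE is the grip in N (left out, the last holds). Time passes only in rows, so rows that do not move let the fingers close. It gives the time, the measured TCP pose, the force and the opening at its end, in the units of the state.
- arm.get_obs(): the state, without advancing time (a new reading comes with each control period).
- arm.capture(name): name is "side" or "top" or "wrist"; returns (picture, depth): 480x640x3 uint8, red, green, blue; 480x640 float32, m along the optical axis (not along the pixel's ray), 0 where there is no reading.
- arm.camera_model(name): a dict with "camera_matrix" (3x3 intrinsics, pixels), "eye" and "orientation" of the camera in the world; the wrist camera has in their place "tool_from_camera" (4x4, takes a point from camera to tool coordinates, whose origin is the TCP and whose axes are the tool frame's). Camera axes: x right, y down, z forward; pixel columns grow to the right and rows downward; lengths in m; the calibration is good to about 2 mm. The wrist camera is an equidistant fisheye: a pixel r from the principal point sees the ray r / f radians off the axis. A picture is of the moment at which its call begins: read the wrist's pose just before it. camera_model takes no time and is no camera call.
- arm.close_job(): hands the job in, once; it reports no verdict.
Trained networks look in the newest picture that a camera, given by its name, has taken for a name from the list of things; names that differ only in an ending like _2 or _b are one class to them, and where a whole thing is asked for, a point or a joint stands for the part that bears it (a point fixed in the world has none). Each returns a list of dicts, best first, with "score" (0 to 1); they miss things now and then, are a little off and sometimes report something else, mostly with a low value. They report only what shows in the picture. A call takes as long as a camera call. They do not tell look-alikes from the thing itself.
- arm.outline_of(label, camera): "mask" (480x640 bool, what is visible of it) and "extent" ([left, top, width, height] in pixels, round what is visible of it).
The state is a dict: "time_s": time; "qpos": joint angles; "qvel": joint speeds; "effort": joint torques, N m; "ee_pos": TCP position; "eef_rot": TCP orientation; "ft_force": force on the tool from outside, world axes, zero at the start; "moment": the same for the moment, N m; "gripper_width": finger opening in m.
Only numpy, scipy, OpenCV 4.12 (cv2) and the standard library are available. Lean on these libraries where they do the work, as an engineer would, in place of code of your own. Each camera call takes 0.05 s, during which the arm holds its last target. There are 200 camera calls.

## Working session

There is one attempt and no reset: what is moved stays moved. The work goes in short steps, Python scripts to look and compute and a shell command to move; the robot and the scene stay as the last step left them, time stands still between calls to the robot, and variables do not carry over. Pictures are saved under pics/ and viewed, about 8 in all and at most 12, crops included, and the job is handed in when it is done.

```bash
ls; mkdir -p pics
cat > h.py <<'E'
import numpy as np, cv2
from cell import arm
def world(cam,d,mask=None):
    m=arm.camera_model(cam);K=np.array(m["camera_matrix"]);R=np.array(m["orientation"]);e=np.array(m["eye"])
    v,u=np.mgrid[:480,:640]
    P=np.stack([(u-K[0,2])/K[0,0]*d,(v-K[1,2])/K[1,1]*d,d],-1)@R.T+e
    P[d==0]=np.nan
    return P
E
python3 - <<'E'
from h import *
o=arm.get_obs();print(o["time_s"],o["ee_pos"],o["eef_rot"],arm.grip_depth,o["gripper_width"])
for c in("top","side"):
    p,d=arm.capture(c);np.savez(f"{c}0.npz",p=p,d=d);cv2.imwrite(f"pics/{c}0.png",p[:,:,::-1])
    m=arm.camera_model(c);print(c,m["eye"],m["orientation"],m["camera_matrix"])
    P=world(c,d)
    for n in("carrier","carrier_grip","rail","case","beaker","wash_bottle","wrench"):
        for r in arm.outline_of(n,c)[:3]:
            q=P[r["mask"]];q=q[~np.isnan(q[:,0])]
            if len(q): print(n,round(r["score"],2),r["extent"],np.round(np.median(q,0),3),np.round(np.percentile(q,2,0),3),np.round(np.percentile(q,98,0),3))
E
```

```text
pics
0.0 [ 0.22218928 -0.58352125  0.19140647] [[-5.34731641e-04  3.55799217e-01 -9.34562267e-01]
 [ 1.45755021e-03 -9.34561131e-01 -3.55799618e-01]
 [-9.99998795e-01 -1.55242874e-03 -1.88558143e-05]] 0.0187 0.08764237603877371
top [0.43045208 0.01156564 1.39576322] [[-0.01248024 -0.9972229   0.0734216 ]
 [-0.99954096  0.01446903  0.02661806]
 [-0.02760647 -0.07305569 -0.99694571]] [[471.72198361   0.         325.34959642]
 [  0.         471.72198361 236.16378175]
 [  0.           0.           1.        ]]
carrier 0.75 [223.1, 259.6, 34.6, 18.5] [0.443 0.271 0.148] [0.416 0.244 0.   ] [0.471 0.316 0.198]
carrier 0.59 [268.2, 263.6, 30.6, 31.6] [0.409 0.158 0.15 ] [0.378 0.13  0.004] [0.442 0.193 0.198]
carrier 0.56 [426.8, 276.0, 29.6, 24.0] [ 0.375 -0.28   0.034] [ 0.344 -0.302 -0.   ] [ 0.407 -0.235  0.097]
carrier_grip 0.77 [224.6, 255.5, 32.9, 25.0] [0.444 0.27  0.149] [0.418 0.244 0.031] [0.47  0.312 0.198]
carrier_grip 0.56 [266.0, 263.5, 34.7, 31.9] [0.409 0.158 0.15 ] [0.379 0.13  0.031] [0.442 0.194 0.198]
rail 0.9 [257.0, 142.9, 142.7, 80.8] [ 0.717 -0.029  0.012] [ 0.588 -
[... 1184 characters left out ...]
26.4, 72.0] [0.399 0.179 0.06 ] [ 0.375  0.137 -0.   ] [0.438 0.199 0.194]
rail 0.94 [185.8, 160.9, 149.2, 114.0] [ 0.701 -0.013  0.011] [ 0.582 -0.156 -0.002] [0.812 0.219 0.22 ]
case 0.8 [416.1, 179.1, 45.7, 39.8] [ 0.387 -0.407  0.069] [ 0.352 -0.494 -0.   ] [ 0.458 -0.362  0.086]
beaker 0.73 [408.1, 208.3, 23.1, 43.9] [ 0.371 -0.25   0.064] [ 0.342 -0.301  0.003] [ 0.407 -0.232  0.095]
wash_bottle 0.96 [148.5, 297.9, 34.8, 60.5] [0.584 0.45  0.095] [ 0.571  0.414 -0.001] [0.627 0.475 0.17 ]
wrench 0.95 [201.1, 354.3, 62.1, 53.2] [0.418 0.397 0.006] [ 0.341  0.381 -0.002] [0.509 0.416 0.01 ]
wrench 0.68 [149.1, 300.5, 33.9, 60.2] [0.583 0.451 0.097] [0.571 0.42  0.006] [0.611 0.475 0.171]
```

Run:
```python
import cv2,numpy as np
t=cv2.imread("pics/top0.png");s=cv2.imread("pics/side0.png")
A=cv2.resize(t[130:310,205:445],(800,600),interpolation=cv2.INTER_CUBIC)
cv2.imwrite("pics/c1.png",A)
B=cv2.resize(s[150:375,170:470],(800,600),interpolation=cv2.INTER_CUBIC)
cv2.imwrite("pics/c2.png",B)
```

```text
(no output)
```

View pics/c1.png

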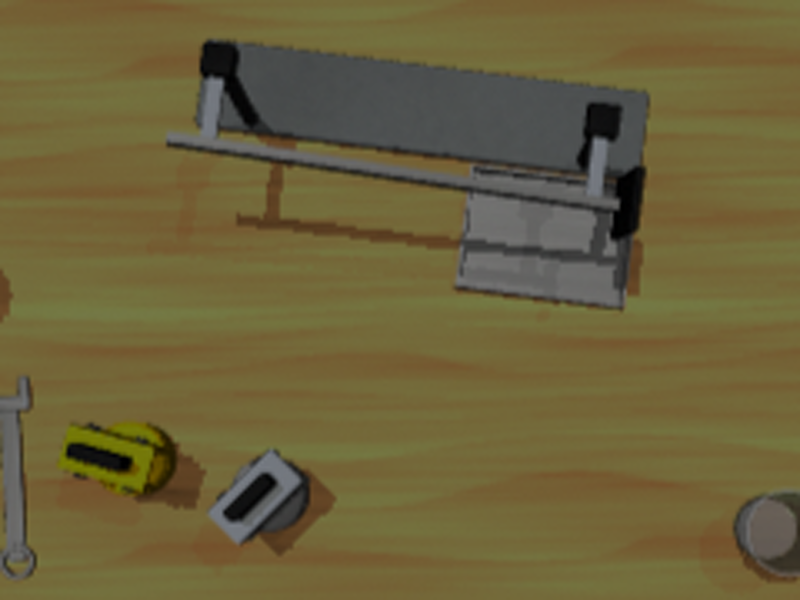

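View pics/c2.png

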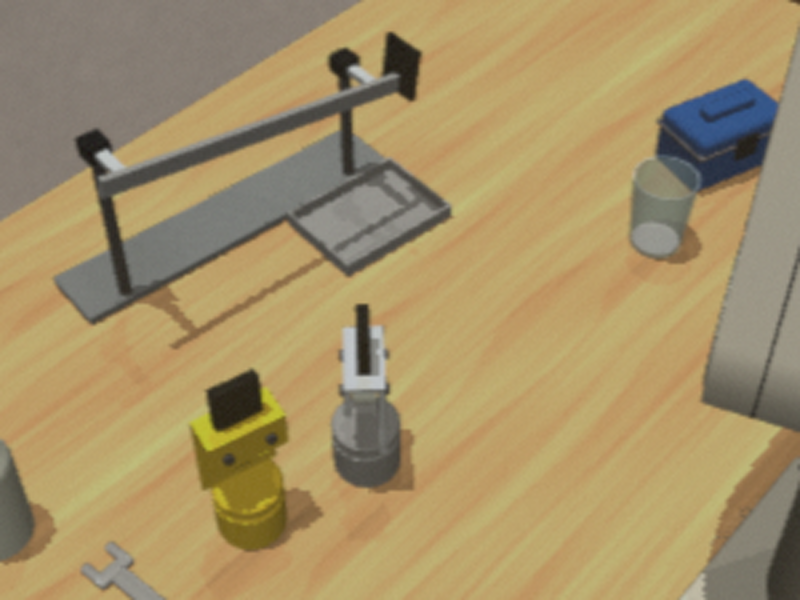

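The top view has two candidates, at about (240,268) yellow and (283,280) grey steel. The grey one fits, because the yellow one is the look-alike. Next I need the direction of its +x side and the rail pose.

Run:
```python
from h import *
def hit(c,u,v,z):
    m=arm.camera_model(c);K=np.array(m["camera_matrix"]);R=np.array(m["orientation"]);e=np.array(m["eye"])
    r=R@np.array([(u-K[0,2])/K[0,0],(v-K[1,2])/K[1,1],1]);return e+r*(z-e[2])/r[2]
print("rail ends top px",hit("top",255.1,171.7,.23),hit("top",390.4,191.5,.18))
for c in("top","side"):
    f=np.load(f"{c}0.npz");P=world(c,f["d"]);
    X=P.reshape(-1,3);X=X[~np.isnan(X[:,0])]
    near=X[(np.hypot(X[:,0]-.41,X[:,1]-.16)<.06)]
    for n,a,b in(("tab",.16,.21),("roof",.143,.156),("plate",.075,.105),("lid",.052,.066),("ves",.01,.05)):
        q=near[(near[:,2]>a)&(near[:,2]<b)]
        if len(q)>5:
            (cx,cy),wh,ang=cv2.minAreaRect(q[:,:2].astype(np.float32)*1000)
            print(c,n,len(q),np.round(q.mean(0),4),"rect",cx,cy,wh,ang)
    # rail bar
    q=X[(X[:,2]>.17)&(X[:,2]<.24)&(X[:,0]>.52)&(X[:,0]<.75)&(abs(X[:,1])<.22)]
    l=cv2.fitLine(q[:,:2].astype(np.float32),cv2.DIST_HUBER,0,.001,.001).ravel()
    s=(q[:,:2]-l[2:])@l[:2];r=(q[:,:2]-l[2:])@np.array([-l[1],l[0]])
    k=abs(r)<.006
    print(c,"bar",len(q),k.sum(),l,q[k][np.argmin(q[k][:,1])],q[k][np.argmax(q[k][:,1])])
    X0=q[k]; print(np.c_[np.round(X0[::max(1,len(X0)//12)],3)])
s=cv2.imread("pics/side0.png")
t=cv2.imread("pics/top0.png")
a=cv2.resize(s[255:340,280:335],(388,600),interpolation=cv2.INTER_CUBIC)
b=cv2.resize(t[255:305,260:306],(400,435),interpolation=cv2.INTER_CUBIC);b=cv2.copyMakeBorder(b,0,165,0,0,0)
cv2.imwrite("pics/c3.png",np.hstack([a,b]))
```

```text
rail ends top px [0.68138059 0.21734754 0.23      ] [ 0.63366745 -0.12616432  0.18      ]
top tab 101 [0.4112 0.1622 0.1918] rect 411.1255187988281 163.0612335205078 (11.651958465576172, 43.032814025878906) 44.18107986450195
top roof 265 [0.4107 0.1618 0.1505] rect 410.6070251464844 163.14358520507812 (34.30976486206055, 71.17401123046875) 44.491539001464844
top plate 15 [0.4005 0.149  0.0953] rect 399.095458984375 150.5443878173828 (3.240001678466797, 69.8084487915039) 46.93070602416992
top lid 90 [0.4029 0.1532 0.0599] rect 414.7793884277344 158.42294311523438 (62.42920684814453, 52.729244232177734) 37.745819091796875
top ves 17 [0.4116 0.1373 0.0292] rect 413.91436767578125 139.90138244628906 (54.60283279418945, 15.891711235046387) 6.941179275512695
top bar 1104 630 [0.15699337 0.9875997  0.6649478  0.08808959] [ 0.63094113 -0.13854273  0.21737988] [0.68581507 0.21767319 0.22954875]
[[ 0.686  0.218  0.23 ]
 [ 0.678  0.185  0.23 ]
 [ 0.674  0.176  0.222]
 [ 0.672  0.163  0.204]
 [ 0.667  0.091  0.211]
 [ 0.661  0.078  0.212]
 [ 0.657  0.066  0.205]
 [ 0.655 -0.009  0.198]
 [ 0.649 
[... 544 characters left out ...]
0.1701 0.0586] rect 407.9383239746094 167.9725341796875 (61.82252502441406, 60.605384826660156) 39.904388427734375
side ves 247 [0.3938 0.1823 0.0297] rect 399.1101379394531 178.3426055908203 (62.48173522949219, 31.021503448486328) 42.731903076171875
side bar 1359 703 [0.18386418 0.98295164 0.67038804 0.11786918] [ 0.62386609 -0.13920921  0.21327474] [0.68406514 0.21994181 0.21994054]
[[ 0.627 -0.134  0.218]
 [ 0.63  -0.124  0.17 ]
 [ 0.641 -0.055  0.186]
 [ 0.641 -0.059  0.174]
 [ 0.644 -0.031  0.178]
 [ 0.649  0.023  0.198]
 [ 0.665  0.075  0.211]
 [ 0.656  0.06   0.2  ]
 [ 0.67   0.114  0.215]
 [ 0.661  0.091  0.199]
 [ 0.666  0.116  0.202]
 [ 0.676  0.176  0.222]
 [ 0.68   0.2    0.216]]
```

View pics/c3.png

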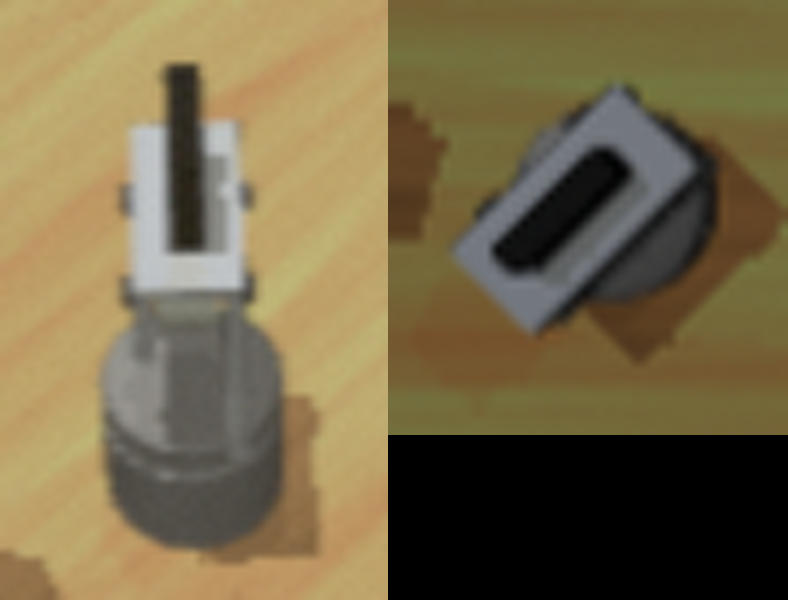

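The left crop shows the steel carrier edge-on: tab at (185,160), with the tall plate strip at lower right, about (240,390). The depth points at plate height are also offset towards (-x,-y). So carrier +x points to yaw ≈ +44°, and the carrier centre is near (0.411, 0.163). Moving above it now.

```bash
python3 -m creep '[[-1.1,-2.9,-3.2,0,-1],[-1.1,-2.9,-3.2,0,-1],[-1.1,-2.9,-3.2,0,-1],[-1.1,-2.9,-3.2,0,-1],[-1.1,-2.9,-3.2,0,-1],[-1.1,-2.9,-3.2,0,-1],[-1.1,-2.9,-3.2,0,-1],[-1.1,-2.9,-3.2,0,-1],[-1.1,-2.9,-3.2,0,-1],[-1.1,-2.9,-3.2,0,-1]]'; python3 -m creep '[[0,-4.28,-1.5,0,-1],[0,-4.28,-1.5,0,-1],[0,-4.28,-1.5,0,-1],[0,-4.28,-1.5,0,-1],[0,-4.28,-1.5,0,-1],[0,-4.28,-1.5,0,-1],[0,-4.28,-1.5,0,-1],[0,-4.28,-1.5,0,-1]]'; python3 -m creep '[[0,0,0,-0.15,-1],[0,0,0,-0.15,-1],[0,0,0,-0.15,-1],[0,0,0,-0.15,-1],[0,0,0,-0.15,-1],[0,0,0,-0.15,-1],[0,0,0,-0.15,-1],[0,0,0,-0.15,-1],[0,0,0,-0.15,-1],[0,0,0,-0.15,-1]]';python3 -m creep '[[0,0,0,-0.15,-1],[0,0,0,-0.15,-1],[0,0,0,-0.15,-1],[0,0,0,-0.03,-1],[0,0,0,0,-1],[0,0,0,0,-1]]'
cat >> h.py <<'E'
def wristpix(X,o):   # world pts -> wrist px
    m=arm.camera_model("wrist");K=np.array(m["camera_matrix"]);T=np.array(m["tool_from_camera"])
    R=np.array(o["eef_rot"]);p=np.array(o["ee_pos"])
    X=(np.atleast_2d(X)-p)@R; X=(X-T[:3,3])@T[:3,:3]
    rho=np.hypot(X[:,0],X[:,1]);th=np.arctan2(rho,X[:,2])
    return np.c_[K[0,2]+K[0,0]*th*X[:,0]/rho,K[1,2]+K[1,1]*th*X[:,1]/rho]
def wristworld(d,o):
    m=arm.camera_model("wrist");K=np.array(m["camera_matrix"]);T=np.array(m["tool_from_camera"])
    v,u=np.mgrid[:480,:640];a=(u-K[0,2])/K[0,0];b=(v-K[1,2])/K[1,1];th=np.hypot(a,b)+1e-9
    s=np.tan(np.minimum(th,1.5))/th
    P=np.stack([a*s*d,b*s*d,d],-1);P[(d==0)|(th>1.45)]=np.nan
    P=P@T[:3,:3].T+T[:3,3]
    return P@np.array(o["eef_rot"]).T+np.array(o["ee_pos"])
E
python3 - <<'E'
from h import *
o=arm.get_obs();print(o["time_s"],o["qpos"],o["ee_pos"],o["eef_rot"])
p,d=arm.capture("wrist");np.savez("w1.npz",p=p,d=d);cv2.imwrite("pics/w1.png",p[:,:,::-1])
X=wristworld(d,o).reshape(-1,3);X=X[~np.isnan(X[:,0])]
near=X[(np.hypot(X[:,0]-.41,X[:,1]-.163)<.06)]
for n,a,b in(("tab",.185,.205),("roof",.143,.156),("plate",.075,.105)):
    q=near[(near[:,2]>a)&(near[:,2]<b)]
    if len(q)>5: print(n,len(q),np.round(q.mean(0),4),cv2.minAreaRect(q[:,:2].astype(np.float32)*1000))
print(wristpix([[.411,.163,.195]],o))
# rail refit from all
for c in("top","side"):
    f=np.load(f"{c}0.npz");P=world(c,f["d"]).reshape(-1,3);P=P[~np.isnan(P[:,0])]
    yr=(P-[.657,.041,0])@np.array([.1375,.99,0]);xr=(P-[.657,.041,0])@np.array([.99,-.1375,0])
    q=P[(abs(P[:,2]-.205-.141*yr)<.004)&(abs(xr)<.02)&(abs(yr)<.17)]
    l=cv2.fitLine(q[:,:2].astype(np.float32),cv2.DIST_HUBER,0,.001,.001).ravel();print(c,len(q),l,q[:,1].min(),q[:,1].max())
E
```

```text
time_s: 1.8
ee_pos: [0.4188, -0.1976, 0.3029]
eef_rot: [[0.001, 0.356, -0.935], [-0.0, -0.935, -0.356], [-1.0, 0.001, -0.001]]
ft_force: [1.1, 0.4, -0.2]
gripper_width: 0.0878
time_s: 2.6
ee_pos: [0.4082, 0.1654, 0.3026]
eef_rot: [[0.001, 0.356, -0.934], [0.0, -0.934, -0.356], [-1.0, 0.0, -0.001]]
ft_force: [0.8, -0.9, 0.5]
gripper_width: 0.088
time_s: 3.6
ee_pos: [0.4085, 0.1635, 0.3023]
eef_rot: [[0.0, 0.956, 0.295], [0.0, 0.295, -0.956], [-1.0, 0.0, -0.0]]
ft_force: [0.6, 0.5, 0.4]
gripper_width: 0.0882
time_s: 4.2
ee_pos: [0.4086, 0.1635, 0.3022]
eef_rot: [[0.0, 0.718, 0.696], [0.0, 0.696, -0.718], [-1.0, 0.0, 0.0]]
ft_force: [0.1, 0.2, -0.3]
gripper_width: 0.0879
4.2 [ 3.53623274e-01  1.35993232e-02  1.89322776e+00  3.67195733e-05
  1.23458632e+00 -4.16540952e-01] [0.40859654 0.16352679 0.30224632] [[ 1.56155708e-04  7.17804755e-01  6.96244432e-01]
 [ 9.45933452e-05  6.96244427e-01 -7.17804771e-01]
 [-9.99999983e-01  1.77949402e-04  4.08229886e-05]]
tab 773 [0.4101 0.1623 0.1948] ((411.0991516113281, 161.48997497558594), (11.809652328491211, 43.80577087402344), 43.954200744628906)
roof 1996 [0.4078 0.1642 0.1502] ((410.84356689453125, 161.09095764160156), (36.07086181640625, 72.10333251953125), 44.2819938659668)
plate 21 [0.376  0.1771 0.0945] ((376.4473571777344, 176.91445922851562), (6.13565731048584, 2.9890758991241455), 12.372685432434082)
[[323.22155574 225.09451609]]
top 436 [0.14216088 0.98984355 0.6577351  0.04017234] -0.1283785758345351 0.20821773018995343
side 330 [0.14331469 0.9896772  0.6573862  0.0453793 ] -0.12853824883903142 0.20795975213217782
```

```bash
python3 -m creep '[[0,0.05,0.3,0.005,-1],[3.5,0,0,0,-1],[3.5,0,0,0,-1],[3,0,0,0,-1],[2.5,0,0,0,-1],[1.5,0,0,0,-1],[0.6,0,0,0,-1],[0,0,0,0,-1]]';  python3 -m creep '[[0,0,0,0,1],[0,0,0,0,1],[0,0,0,0,1],[0,0,0,0,1],[0,0,0,0,1],[0,0,0,0,1],[0,0,0,0,1],[0,0,0,0,1]]' 35
```

```text
time_s: 5.05
ee_pos: [0.4108, 0.1615, 0.1557]
eef_rot: [[-0.001, 0.72, 0.694], [-0.0, 0.694, -0.72], [-1.0, -0.001, -0.001]]
ft_force: [-0.2, -0.3, -0.5]
gripper_width: 0.088
time_s: 5.85
ee_pos: [0.411, 0.1617, 0.1562]
eef_rot: [[-0.0, 0.719, 0.695], [-0.0, 0.695, -0.719], [-1.0, -0.0, 0.0]]
ft_force: [0.2, -0.6, 0.2]
gripper_width: 0.0276
```

```bash
python3 -m creep '[[0,0,0,0,1],[0,0,0,0,1],[0,0,0,0,1],[0,0,0,0,1],[0,0,0,0,1],[0,0,0,0,1]]' 35; python3 -m creep '[[-0.5,0,0,0,1],[-1,0,0,0,1],[-2,0,0,0,1],[-2.5,0,0,0,1],[-2.5,0,0,0,1],[-2,0,0,0,1],[-1,0,0,0,1],[-0.6,0,0,0,1],[0,0,0,0,1]]'
```

```text
time_s: 6.45
ee_pos: [0.4111, 0.1617, 0.1562]
eef_rot: [[0.0, 0.719, 0.695], [0.0, 0.695, -0.719], [-1.0, 0.0, 0.0]]
ft_force: [0.1, -0.0, -0.5]
gripper_width: 0.0114
time_s: 7.35
ee_pos: [0.4109, 0.1617, 0.2774]
eef_rot: [[0.0, 0.719, 0.695], [0.0, 0.695, -0.719], [-1.0, 0.0, 0.0]]
ft_force: [-0.6, 0.6, -6.9]
gripper_width: 0.0117
```

```bash
python3 -m creep '[[0,0,0,0.08,1],[0,0,0,0.13,1],[0,0,0,0.15,1],[0,0,0,0.15,1],[0,0,0,0.15,1],[0,0,0,0.13,1],[0,0,0,0.08,1],[0,0,0,0.043,1],[0,0,0,0,1]]'; python3 -m creep '[[0,1,0,0,1],[0,2,0,0,1],[0,3,0,0,1],[0,3,0,0,1],[0,3,0,0,1],[0,2.5,0,0,1],[0,1.6,0,0,1],[0,1,0,0,1],[0,0,0,0,1],[0,0,0,0,1]]'
python3 - <<'E'
from h import *
o=arm.get_obs();print(o["ft_force"],o["gripper_width"])
S=[]
for c in("side","top"):
    p,d=arm.capture(c);np.savez(f"{c}1.npz",p=p,d=d);S.append(p[:,:,::-1].copy())
cv2.imwrite("pics/v4.png",np.vstack([cv2.resize(S[0][140:290,170:370],(400,300),interpolation=3),cv2.resize(S[1][130:280,230:430],(400,300),interpolation=3)]))
P=world("side",np.load("side1.npz")["d"]).reshape(-1,3);P=P[~np.isnan(P[:,0])]
q=P[np.hypot(P[:,0]-o["ee_pos"][0],P[:,1]-o["ee_pos"][1])<.05];q=q[q[:,2]>.06]
print("zmin carrier",np.percentile(q[:,2],[.5,2]))
E
```

```text
time_s: 8.25
ee_pos: [0.4103, 0.1614, 0.276]
eef_rot: [[-0.002, 0.989, -0.145], [-0.001, -0.145, -0.989], [-1.0, -0.002, 0.001]]
ft_force: [0.5, -0.1, -5.8]
gripper_width: 0.0119
time_s: 9.25
ee_pos: [0.5794, 0.1369, 0.2765]
eef_rot: [[-0.002, 0.99, -0.144], [-0.0, -0.144, -0.99], [-1.0, -0.002, 0.0]]
ft_force: [0.4, -0.3, -5.7]
gripper_width: 0.0113
[ 0.3948685  -0.27479337 -5.68921262] 0.011272467523616363
zmin carrier [0.12484169 0.13645041]
```

View pics/v4.png

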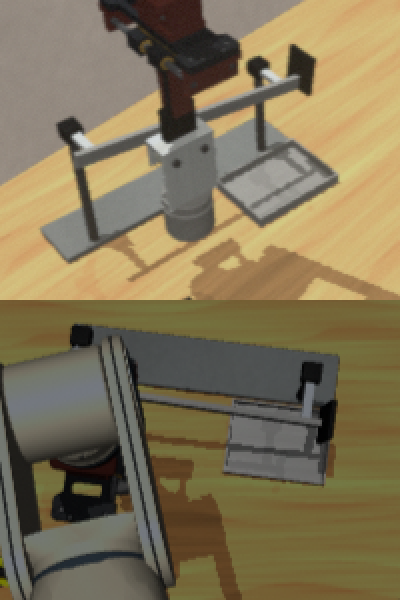

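Upper panel: the carrier hangs upright at (190,185) with its tall back plate facing the robot's side. The bar is behind it, level with the gap under the roof. Inserting along tool y, checking force.

```bash
python3 -m creep '[[0,1,0,0,1],[0,1.2,0,0,1],[0,1.2,0,0,1],[0,1.2,0,0,1],[0,1.2,0,0,1]]'; python3 -m creep '[[0,1,0,0,1],[0,0.9,0,0,1],[0,0.7,0,0,1],[0,0.6,0,0,1],[0,0,0,0,1]]'
python3 - <<'E'
from h import *
o=arm.get_obs();print(o["ft_force"],o["moment"])
p,d=arm.capture("side");w,dw=arm.capture("wrist")
cv2.imwrite("pics/v5.png",np.vstack([cv2.resize(p[140:290,170:370,::-1],(560,420),interpolation=3)]))
P=world("side",d).reshape(-1,3);P=P[~np.isnan(P[:,0])]
x,y=.669,.124
r=(P-[x,y,0]);xr=r@np.array([.99,-.144,0]);yr=r@np.array([.144,.99,0])
q=(abs(xr+.018)<.02)&(abs(yr)<.036)&(P[:,2]>.19)&(P[:,2]<.265)
print("back plate xr",np.percentile(xr[q],[5,50,95]))
q=(abs(xr)<.02)&(yr>.045)&(yr<.075)&(P[:,2]>.19)&(P[:,2]<.24)
print("bar visible face xr (expect -.004)",q.sum(),np.percentile(xr[q],[5,50,95]) if q.sum() else 0)
E
```

```text
time_s: 9.85
ee_pos: [0.6389, 0.1284, 0.277]
eef_rot: [[-0.0, 0.989, -0.145], [-0.0, -0.145, -0.989], [-1.0, -0.0, 0.0]]
ft_force: [1.7, -0.5, -5.3]
gripper_width: 0.0115
time_s: 10.35
ee_pos: [0.67, 0.1238, 0.2771]
eef_rot: [[0.0, 0.989, -0.145], [-0.0, -0.145, -0.989], [-1.0, 0.0, -0.0]]
ft_force: [-0.0, 0.1, -5.7]
gripper_width: 0.0115
[-0.03067622  0.12151695 -5.73287873] [-0.00773338 -0.09213596  0.00558041]
back plate xr [-0.01995019 -0.01669772 -0.01387855]
bar visible face xr (expect -.004) 94 [-0.00556082 -0.00197421  0.00347194]
```

View pics/v5.png

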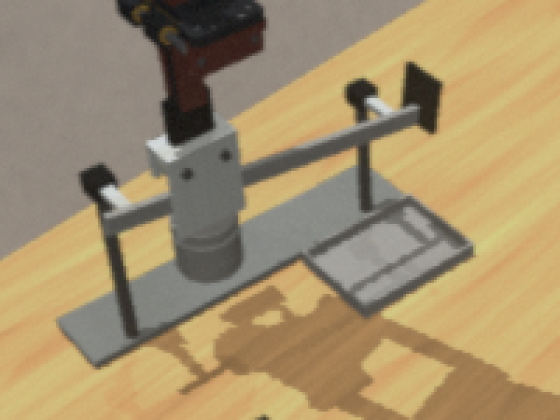

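The bar now passes through the carrier behind the back plate at (205,170), with no contact. Lowering.

```bash
python3 -m creep '[[0.6,0,0,0,1],[0.6,0,0,0,1],[0.4,0,0,0,1],[0.2,0,0,0,1],[0,0,0,0,1]]'; python3 -m creep '[[0.15,0,0,0,1],[0,0,0,0,1]]';python3 -m creep '[[0.15,0,0,0,1],[0,0,0,0,1]]'
```

```text
time_s: 10.95
ee_pos: [0.669, 0.124, 0.2586]
eef_rot: [[-0.001, 0.99, -0.144], [-0.0, -0.144, -0.99], [-1.0, -0.001, 0.0]]
ft_force: [-0.8, 0.4, -5.0]
gripper_width: 0.0117
time_s: 11.15
ee_pos: [0.6696, 0.124, 0.258]
eef_rot: [[0.001, 0.99, -0.145], [0.0, -0.145, -0.99], [-1.0, 0.001, -0.0]]
ft_force: [-0.9, -0.6, -5.3]
gripper_width: 0.0114
time_s: 11.35
ee_pos: [0.67, 0.1241, 0.2577]
eef_rot: [[0.002, 0.989, -0.145], [0.0, -0.145, -0.99], [-1.0, 0.002, -0.001]]
ft_force: [-1.9, -1.3, 3.8]
gripper_width: 0.0115
```

Contact made (about +9 N). Hold one row, then open.

```bash
python3 -m creep '[[-0.05,0,0,0,1],[0,0,0,0,1]]'; python3 -m creep '[[0,0,0,0,-1],[0,0,0,0,-1],[-0.1,0,0,0,-1],[-0.1,0,0,0,-1],[-0.1,0,0,0,-1],[0,0,0,0,-1]]'
python3 - <<'E'
from h import *
o=arm.get_obs();print(o["ft_force"])
p,d=arm.capture("side")
cv2.imwrite("pics/v6.png",cv2.resize(p[140:290,170:370,::-1],(560,420),interpolation=3))
E
```

```text
time_s: 11.55
ee_pos: [0.6698, 0.124, 0.2576]
eef_rot: [[0.002, 0.99, -0.145], [0.0, -0.145, -0.99], [-1.0, 0.002, -0.0]]
ft_force: [-0.3, -1.0, 4.1]
gripper_width: 0.0117
time_s: 12.15
ee_pos: [0.6694, 0.124, 0.2598]
eef_rot: [[0.0, 0.99, -0.144], [0.0, -0.144, -0.99], [-1.0, 0.0, -0.0]]
ft_force: [-0.1, -1.3, -1.0]
gripper_width: 0.0562
[-0.12822951 -1.26539716 -0.98960072]
```

View pics/v6.png

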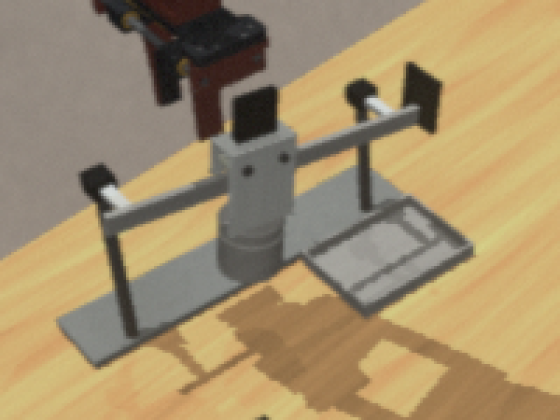

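The carrier is clear of the fingers and rolling, tab now at (255,112). Retract upward and wait.

```bash
python3 -m creep '[[-0.5,0,0,0,-1],[-2,0,0,0,-1],[-3,0,0,0,-1],[-3,0,0,0,-1],[-1.5,0,0,0,-1],[0,0,0,0,-1],[0,0,0,0,-1],[0,0,0,0,-1],[0,0,0,0,-1],[0,0,0,0,-1]]';python3 -m creep '[[0,0,0,0,-1],[0,0,0,0,-1],[0,0,0,0,-1],[0,0,0,0,-1],[0,0,0,0,-1],[0,0,0,0,-1],[0,0,0,0,-1],[0,0,0,0,-1],[0,0,0,0,-1],[0,0,0,0,-1]]'; python3 -m creep '[[0,0,0,0,-1],[0,0,0,0,-1],[0,0,0,0,-1],[0,0,0,0,-1],[0,0,0,0,-1],[0,0,0,0,-1],[0,0,0,0,-1],[0,0,0,0,-1],[0,0,0,0,-1],[0,0,0,0,-1]]' >/dev/null
cat > chk.py <<'E'
import sys
from h import *
n=sys.argv[1];o=arm.get_obs();print(o["time_s"],o["ee_pos"],o["ft_force"])
p,d=arm.capture("side")
cv2.imwrite(f"pics/{n}.png",cv2.resize(p[140:290,170:370,::-1],(560,420),interpolation=3))
P=world("side",d).reshape(-1,3);P=P[~np.isnan(P[:,0])]
r=P-[.657,.041,0];xr=r@np.array([.99,-.143,0]);yr=r@np.array([.143,.99,0]);h=P[:,2]-.205-.141*yr
q=(abs(xr)<.03)&(yr<0)&(yr>-.168)&(h>.05)&(h<.085)
if q.sum(): print("tab yr",q.sum(),np.percentile(yr[q],[3,50,97]),"xr",np.median(xr[q]),"h top",np.percentile(h[q],97),"roll y ~",np.median(yr[q])-.0084)
E
python3 chk.py v7; python3 chk.py v8
```

```text
time_s: 13.2
ee_pos: [0.6689, 0.1239, 0.3584]
eef_rot: [[-0.002, 0.99, -0.144], [-0.0, -0.144, -0.99], [-1.0, -0.002, 0.001]]
ft_force: [0.0, 0.4, -0.4]
gripper_width: 0.0878
time_s: 14.2
ee_pos: [0.6693, 0.124, 0.3597]
eef_rot: [[-0.0, 0.99, -0.144], [0.0, -0.144, -0.99], [-1.0, -0.0, -0.0]]
ft_force: [-0.4, 1.3, -0.1]
gripper_width: 0.0879
15.2 [0.66928266 0.1240256  0.35967341] [ 0.31231737  0.31573945 -0.21407392]
tab yr 154 [-0.16043534 -0.13738579 -0.11835523] xr -0.005081959466715918 h top 0.07760273402876641 roll y ~ -0.145785794821325
15.25 [0.66932004 0.12399479 0.35967108] [-0.5346549  -0.32552286  0.04041372]
tab yr 153 [-0.16092331 -0.13678828 -0.11796748] xr -0.005093589835174555 h top 0.07833394444121093 roll y ~ -0.14518828095214453
```

View pics/v7.png

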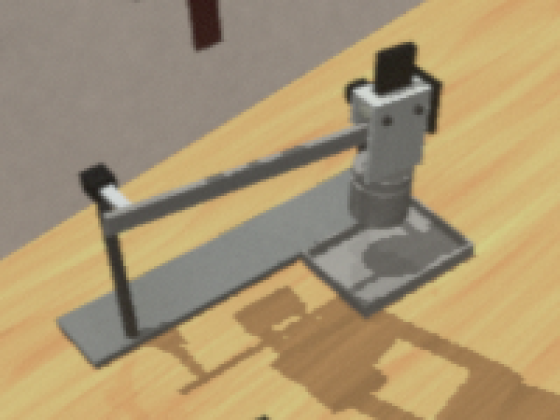

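The carrier hangs on the bar with its roof edge against the black stop, at about (430,95). Two readings agree that it is at rest. The tab is at y ≈ -0.139, which puts carrier_roll at about -0.131 (expected -0.135) once the slope tilt is corrected the right way; my script had the sign wrong. The tab top height matches rollers on the bar. Handing in.

```bash
python3 -c "
from cell import arm
print(arm.close_job())"
```

```text
the job is handed in; nothing more can be done
None
```

I picked up the grey steel carrier by its black tab and left the yellow look-alike alone. I turned it to match the rail, slid it sideways onto the bar about 84 mm uphill of mid-length, and lowered it. The wrist force changed by about 9 N when it touched the bar. I then opened the gripper and retracted straight up, and the carrier rolled down to the stop by itself. I handed the job in at about 15 s.

**Last checks:**
- **Position along the rail:** carrier_roll came out at y ≈ -0.131 m, against -0.135 m for the seat. The script printed -0.145 because its tilt correction had the wrong sign, so I corrected that by hand.
- **Across the rail:** the tab measured 5 mm off the bar's line, within the 14 mm allowed. I expect most of that is because the side camera sees only one face of the tab.
- **Height:** the tab top is 78 mm above the bar, which fits the rollers sitting on it (77 mm expected).
- **At rest:** two readings 0.05 s apart agreed to within 1 mm. The gripper was open and about 10 cm above the release point.
- **Not checked:** I did not measure the bystanders again. The moves were planned to stay clear of them and I saw no unexpected contact force. No verdict was reported at hand-in.

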